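# Set and lock a banding gauge one-handed

### The job

Set the banding gauge for the beaker on the banding wheel: swivel its sprung sleeve until the pointer faces the middle of the wheel, push the sleeve down until its lower rim meets the top edge of the red tape on the post, and, while you hold it there, press the red cam lever fully shut against the sleeve. Do not shut the lever before the sleeve is at the tape, and leave the pots, jars and tools around it where they are. The job finishes with you still gripping the sleeve and its shut lever; do not let go.

Things in the scene. Friction and masses are not known exactly. Their poses are not given: they have to be found in the camera images.
- gauge: Banding gauge: round iron base, 140 mm across, 40 mm high at its middle, fixed to the bench, with an upright steel post 16 mm across whose top is 198 mm above the bench. Origin under the post's axis, on the bench.
- sleeve: Aluminium sleeve over the post, 24 mm across, 130 mm long, black cap on top, iron hub ring (32 mm across) round its lowest 26 mm. Origin on the post's axis at its lower rim; z up; +x along its pointer, the red lever on the -x side. It swivels about the post with little friction and slides down it. From above, lever and thumb pad fit between the fingers, closing along its x axis.
- gauge_slide (a joint): How far the sleeve has been pushed down from its upper stop, m (0 to 0.075). A spring inside pushes it up with 3 to 5 N, so it starts at the stop, rim 140 mm above the bench, and springs back up if let go with the lever open.
- pointer_tip (a point): Orange end of the pointer, a thin steel rod along the sleeve's +x, 13 mm above the rim; the end is 132 mm from the post's axis.
- thumb_pad (a point): Centre of the flat black thumb pad on the sleeve's +x side, opposite the lever: face 15 mm from the post's axis, 18 mm wide, from 57 to 119 mm above the rim.
- cam_lever (a joint): Red lever, rad: 0 shut (upright along the sleeve), 0.38 wide open (top leaning outward); starts at 0.30 to 0.38. Pivot 16 mm from the post's axis on the sleeve's -x side, 58 mm above the rim; the lever points up and swings in the sleeve's x-z plane. Stiff, stays where left: its tip needs about 12 N to move, about 15 N near shut, so a grip of 6 to 9 N does not shut it. Shut, it locks the sleeve.
- lever_tip (a point): Centre of the lever's round end, 9 mm thick, 16 mm wide, 46 mm from the pivot; shut, 104 mm above the rim and 18 mm from the post's axis. Over lever tip and thumb pad: about 54 mm open, 38 mm shut. Only the lever moves: its tip goes about 16 mm towards the post (a hand whose fingers close evenly shifts half of that along +x) and rises 2 to 3 mm (go with it, or it drags the sleeve down).
- rim (a point): Centre of the sleeve's lower rim, on the post's axis.
- mark (a point): Top edge of the 6 mm wide red tape around the post, on the post's axis; 80 to 115 mm above the bench. The sleeve passes freely over the tape.
- wheel_centre (a point): Middle of the top face of the green banding wheel (200 mm across, top 68 mm above the bench, fixed), 0.21 to 0.26 m from the post. A loose beaker stands on it.
- beaker: Beaker on the banding wheel, 80 mm across, 95 mm tall; origin under its centre. Bystander.
- jar_blue: Small jar with a blue lid near the gauge, 48 mm across, 58 mm tall; origin under its centre. Bystander.
- jar_ochre: Small jar with a yellow lid near the gauge, 48 mm across, 58 mm tall; origin under its centre. Bystander.
- banding_brush: Brush lying on the bench, 190 mm long. Bystander.
- water_bowl: White bowl, 110 mm across, 50 mm tall; origin under its centre. Bystander.
- kidney_rib: Flat wooden rib, about 80 by 72 mm, 6 mm thick. Bystander.
- beaker_2: Second beaker, 80 mm across, 95 mm tall, on the bench. Bystander.
- mug: Cream mug with a handle, 84 mm across, 90 mm tall. Bystander.
Not all that is in view belongs to the job. Of the things that look like the part that bears wheel_centre, the larger one is meant.

How it is judged:
By the outcome, as a careful person would: the job done as asked, in the order asked, and still so for the second after the job is handed in, while the arm keeps its last pose, push and grip.
It also fails if it takes over 38 s, if anything falls off the work surface, if the arm or the gripper's body presses on something with over 40 N, if the wrist force passes 120 N, or if a joint passes its speed limit or range.

### The arm

A 7-joint arm with a two-finger parallel gripper is mounted at the origin on the work surface. World frame = base frame: x ahead of the robot, y to its left, z up, the work surface at z = 0. Lengths are in m, angles in rad, forces in N, time in s.
With the tool pointing down it reaches from about 0.4 to 0.85 m from the base axis. Payload 4.5 kg.
Tool frame: the origin (TCP) lies on the centre line of the jaws, within the pads' length; the fingertips stand 11 mm ahead of it and the grasp point (between the pads) lies 8 mm behind it; z points along the fingers, y is the line along which they close (so a half turn about z gives the same grasp; the last joint's range is limited). The gripper opens to 88 mm and grips with 3 to 60 N. Pads are 18 mm wide; open, the fingers measure 123 mm over their backs; the gripper's body (75 mm by 187 mm) begins 45 mm behind the grasp point.
Start: joints at [-1.23, 0.689, -0.195, 1.565, 0.157, 0.902, -0.215], TCP at [0.189, 0.596, 0.25] pointing down, gripper open.
Joint ranges: [-3.01, 3.01], [-0.46, 2.08], [-1.47, 1.51], [0.13, 2.56], [-1, 4.14], [0.04, 2.09], [-2.66, 2.66]. Speed limits (rad/s): [2.57, 2.57, 3.14, 3.14, 3.14, 3.14, 3.14].

### API

Orientations are given as a unit quaternion [x, y, z, w].
In Python, from plant import * gives the robot as it stands. The module is installed in compiled form; this text tells all that it offers.
- The arm moves only by the tool send_rows, never from a script. Its argument "motion" is a list of rows, each an object of numbers: "x", "y", "z": the shift along the tool's x, y, z in cm; "rx", "ry", "rz": the turn, a rotation vector about the tool's x, y, z in rad; "jaw": the finger opening in cm, from 0 to 8.81. In form: [{"x": .., "y": .., "z": .., "rx": .., "ry": .., "rz": .., "jaw": ..}, ...]. A call has exactly 5 rows; each row shifts and turns the commanded pose from where the row before left it, along the tool's axes as they then stand; what a row does not reach is not made up. A row lasts 1/10 s, in which the tool goes at most 50 mm and 8.59 degrees, less where a joint would pass 70% of its speed; a pose out of reach is approached as far as the arm can. A call is refused whole if a number of a shift passes 5 or a number of a turn 0.15, either way. A call with a gripper value outside its range is refused whole. The fingers move at their own pace and stop on an object; "grip_force" is the grip in N (left out, the last holds). Time passes only in rows, so rows that do not move let the fingers close, or fill a call up. It gives the time, the measured TCP pose, the force, the opening and the grip force at its end, in the units of the state.
- get_state(): the state, without advancing time (a new reading comes with each control period).
- snapshot(name): name is "scene" or "top" or "wrist"; returns a dict with "img" (384x512x3 uint8, red, green, blue), "vertical_fov" (degrees; the focal length in pixels is half the picture's height over the tangent of half this angle, whatever the lens; pixels are square), "cx", "cy" (the principal point, pixels), "extrinsics" (4x4, takes a point from camera to world coordinates). Camera axes: x right, y up, looking along -z (the intrinsics and any distortion apply to the point x, -y, -z); pixel columns grow to the right and rows downward; lengths in m; the calibration is good to about 2 mm. A picture is of the moment at which its call begins. There is no depth.
- finish_job(): hands the job in; it is judged then, once.
The state is a dict: "clock": time; "q": joint angles; "qd": joint speeds; "joint_torque": joint torques, N m; "tool_pos": TCP position; "eef_rot": TCP orientation; "contact_force": force on the tool from outside, world axes, zero at the start; "moment": the same for the moment, N m; "opening": opening from 0.0 (shut) to 1.0 (fully open); "finger_force": force on a finger pad.
Only numpy, scipy, OpenCV 4.12 (cv2) and the standard library are available. Lean on these libraries where they do the work, as an engineer would, in place of code of your own. Each camera call takes 0.05 s, during which the arm holds its last target. There are 200 camera calls.

## Working session

There is one attempt and no reset: what is moved stays moved. The work goes in short steps, Python scripts to look and compute and a tool call to move; the robot and the scene stay as the last step left them, time stands still between calls to the robot, and variables do not carry over. Pictures are saved under pics/ and viewed, at most 10 in all, crops included, and the job is handed in when it is done.

Besides the shell and the picture viewer there is one more tool, called after ">>>" as name(argument=value, ...) on one line, values as JSON. send_rows: Moves the arm, as the interface text tells. Its arguments: {"type":"object","properties":{"motion":{"type":"array"},"grip_force":{"type":"number"}},"required":["motion"]}

```bash
mkdir -p pics
cat > h.py <<'E'
import numpy as np, cv2
from plant import *
def snap(n,f=None):
    s=snapshot(n)
    if f: cv2.imwrite('pics/'+f,s['img'][:,:,::-1])
    return s
def foc(s): return s['img'].shape[0]/2/np.tan(np.radians(s['vertical_fov'])/2)
def ray(s,u,v):
    f=foc(s);E=np.array(s['extrinsics']);d=np.array([(u-s['cx'])/f,-(v-s['cy'])/f,-1.])
    return E[:3,3],E[:3,:3]@d
def plane(s,u,v,z):
    o,d=ray(s,u,v);return o+d*(z-o[2])/d[2]
def proj(s,p):
    E=np.array(s['extrinsics']);c=E[:3,:3].T@(np.array(p)-E[:3,3]);f=foc(s)
    return np.array([s['cx']+f*c[0]/-c[2],s['cy']-f*c[1]/-c[2]])
def tri(r):
    A=np.zeros((3,3));b=np.zeros(3)
    for o,d in r:
        d=d/np.linalg.norm(d);M=np.eye(3)-np.outer(d,d);A+=M;b+=M@o
    return np.linalg.solve(A,b)
def blobs(s,lo,hi,amin=15):
    h=cv2.cvtColor(s['img'],cv2.COLOR_RGB2HSV);m=cv2.inRange(h,np.array(lo),np.array(hi))
    n,l,st,c=cv2.connectedComponentsWithStats(m)
    return [(c[i].round(1).tolist(),st[i].tolist()) for i in range(1,n) if st[i][4]>=amin]
E
python3 - <<'E'
from h import *
np.set_printoptions(precision=3,suppress=True)
a=[]
for n in('scene','top'):
    s=snap(n,n+'0.png');print(n,s['vertical_fov'],s['cx'],s['cy'],[k for k in s]);print(np.array(s['extrinsics']))
    for c,lo,hi in(('red',(0,150,60),(7,255,255)),('red2',(173,150,60),(180,255,255)),('orange',(8,150,90),(20,255,255)),('green',(40,60,30),(85,255,255))):print(c,blobs(s,lo,hi))
    a.append(s['img'][:,:,::-1])
a=a
st=get_state();print(st['tool_pos'],st['eef_rot'],st['contact_force'],st['opening'])
E
```

```text
scene 57.40454407484925 259.1747777011565 193.66623930239913 ['img', 'vertical_fov', 'cx', 'cy', 'extrinsics']
[[ 0.332 -0.697  0.636  1.178]
 [ 0.943  0.245 -0.223 -0.222]
 [-0.     0.674  0.739  0.881]
 [ 0.     0.     0.     1.   ]]
red [([319.7, 162.9], [315, 156, 10, 14, 42])]
red2 []
orange [([446.4, 69.1], [435, 60, 24, 20, 333]), ([409.3, 159.2], [401, 151, 17, 16, 21]), ([439.9, 159.4], [433, 157, 15, 5, 19]), ([264.7, 177.6], [262, 176, 6, 4, 15]), ([38.0, 202.8], [35, 195, 6, 17, 23]), ([141.2, 216.4], [127, 205, 25, 19, 246]), ([135.3, 209.3], [131, 206, 9, 9, 32])]
green [([450.7, 1.4], [446, 0, 10, 4, 38]), ([468.4, 14.9], [459, 0, 21, 39, 528]), ([498.8, 10.3], [485, 0, 25, 35, 141]), ([37.2, 243.3], [25, 238, 24, 12, 106])]
top 56.25098766434743 254.06979210159378 194.24900304628204 ['img', 'vertical_fov', 'cx', 'cy', 'extrinsics']
[[-0.006  0.989 -0.148  0.381]
 [-1.    -0.007 -0.011 -0.01 ]
 [-0.012  0.148  0.989  1.157]
 [ 0.     0.     0.     1.   ]]
red [([407.7, 74.6], [404, 70, 8, 9, 24]), ([390.9, 77.8], [385, 74, 12, 10, 21]), ([398.1, 90.3], [392, 86, 13, 11, 36]), ([386.9, 93.8], [383, 91, 8, 8, 20]), ([227.2, 96.4], [225, 92, 6, 9, 20]), ([187.6, 179.5], [184, 176, 8, 9, 37]), ([464.0, 270.5], [461, 264, 6, 13, 23])]
red2 []
orange [([254.9, 89.5], [226, 70, 61, 34, 1276]), ([373.4, 89.0], [352, 75, 39, 28, 594]), ([273.7, 245.6], [10, 77, 495, 307, 94771]), ([204.8, 91.0], [186, 76, 44, 28, 775]), ([307.2, 90.6], [290, 76, 27, 27, 426]), ([324.5, 90.2], [317, 76, 24, 27, 384]), ([500.7, 142.8], [487, 86, 25, 103, 1509]), ([95.8, 105.5], [92, 104, 8, 4, 16]), ([41.9, 207.8], [36, 202, 14, 14, 116])]
green [([462.3, 235.4], [451, 231, 23, 10, 170])]
[0.189 0.595 0.249] [ 0.153  0.988 -0.001 -0.   ] [ 0.055 -0.006 -0.503] 1.0013417042446613
```

View pics/scene0.png

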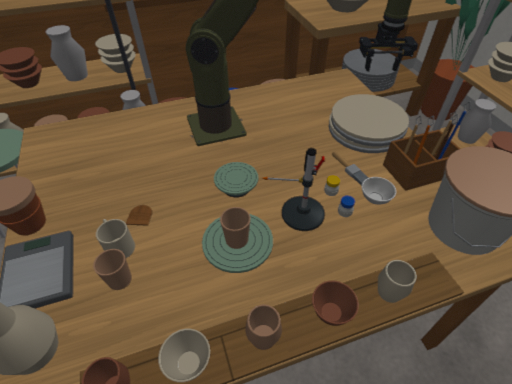

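View pics/top0.png

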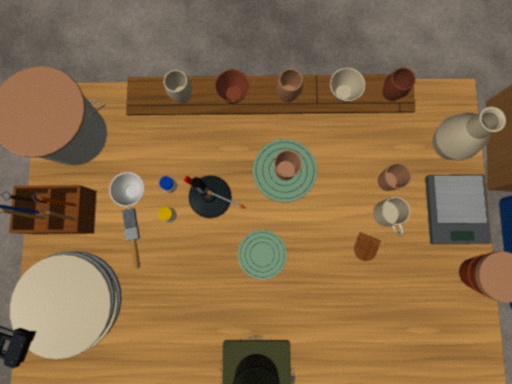

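The wheel candidates are the larger green disc (scene 237,242; top 285,170) and the smaller one (scene 236,179; top 262,254). The larger one with the beaker is meant. The gauge is at scene (305,190) and top (210,195), with the orange tip at scene (265,178) and top (243,206). The red lever is at scene (319,163) and top (188,180).

Run:
```python
from h import *
np.set_printoptions(precision=4,suppress=True)
S=snap('scene');T=snap('top')
A=cv2.resize(S['img'][135:275,195:365],None,fx=2.3,fy=2.3,interpolation=cv2.INTER_CUBIC)
B=cv2.resize(T['img'][135:285,170:320],None,fx=2.6,fy=2.6,interpolation=cv2.INTER_CUBIC)
H=max(A.shape[0],B.shape[0]);c=np.zeros((H,A.shape[1]+B.shape[1],3),np.uint8);c[:A.shape[0],:A.shape[1]]=A;c[:B.shape[0],A.shape[1]:]=B
print(c.shape);cv2.imwrite('pics/crop1.png',c[:,:,::-1])
for n,s,uv in(('S',S,[(237,242),(236,179)]),('T',T,[(300,152),(262,254)])):
    h=cv2.cvtColor(s['img'],cv2.COLOR_RGB2HSV);print([h[v,u].tolist() for u,v in [(uv[0][0]+25,uv[0][1]+5) if n=='S' else uv[0],uv[1]]])
    m=cv2.inRange(h,np.array((48,25,30)),np.array((95,255,255)));m=cv2.morphologyEx(m,cv2.MORPH_CLOSE,np.ones((5,5)))
    for k in cv2.findContours(m,cv2.RETR_EXTERNAL,cv2.CHAIN_APPROX_NONE)[0]:
        if cv2.contourArea(k)>600:
            e=cv2.fitEllipse(cv2.convexHull(k));p=plane(s,*e[0],.068);print(n,e,p,'r=',[np.linalg.norm(plane(s,e[0][0]+dx,e[0][1],.068)-p) for dx in(e[1][1]/2,)])
for n,s in(('S',S),('T',T)):
    for c,lo,hi in(('red',(0,130,50),(9,255,255)),('or',(5,120,120),(14,255,255))):
        print(n,c,[b for b in blobs(s,lo,hi,5) if (n=='S' and 250<b[0][0]<340 and 140<b[0][1]<235) or(n=='T' and 170<b[0][0]<260 and 160<b[0][1]<230 )])
```

```text
(390, 781, 3)
[[65, 49, 114], [67, 47, 113]]
S ((236.97540283203125, 242.35739135742188), (58.82581329345703, 70.04065704345703), 83.91043090820312) [ 0.6305 -0.0951  0.068 ] r= [np.float64(0.0975501767731887)]
S ((302.1444396972656, 212.5516815185547), (30.97013282775879, 39.75181198120117), 100.56814575195312) [0.5926 0.12   0.068 ] r= [np.float64(0.05945253748374531)]
S ((235.6112518310547, 178.33546447753906), (32.925472259521484, 43.03763961791992), 86.87493896484375) [ 0.3882 -0.0261  0.068 ] r= [np.float64(0.07034405227862896)]
S ((2.3990249633789062, 149.4085235595703), (37.017066955566406, 50.24292755126953), 44.42249298095703) [-0.025  -0.7648  0.068 ] r= [np.float64(0.08914781588600236)]
S ((407.0686340332031, 334.7799072265625), (61.94158935546875, 560.8079223632812), 0.0) [1.0041 0.1989 0.068 ] r= [np.float64(0.6434332296003027)]
[[60, 55, 139], [61, 52, 146]]
T ((261.8345642089844, 254.34219360351562), (47.25429916381836, 47.87091827392578), 164.6612091064453) [ 0.3623 -0.02    0.068 ] r= [np.float64(0.07152301671280499)]
T ((209.65748596191406, 196.22462463378906), (38.956356048583984, 39.476009368896484), 71.88223266601562) [0.5391 0.1385 0.068 ] r= [np.float64(0.060629875766864176)]
T ((284.3995056152344, 170.30101013183594), (61.35887908935547, 62.52219772338867), 103.05321502685547) [ 0.6184 -0.0921  0.068 ] r= [np.float64(0.09653505994945923)]
S red [([320.0, 162.5], [315, 156, 10, 14, 45])]
S or [([323.9, 157.1], [323, 155, 3, 5, 7]), ([265.0, 177.0], [263, 177, 5, 1, 5])]
T red [([187.7, 179.7], [184, 176, 8, 9, 44])]
T or [([185.9, 178.8], [183, 175, 8, 11, 29]), ([242.1, 206.4], [239, 204, 7, 5, 21])]
```

View pics/crop1.png

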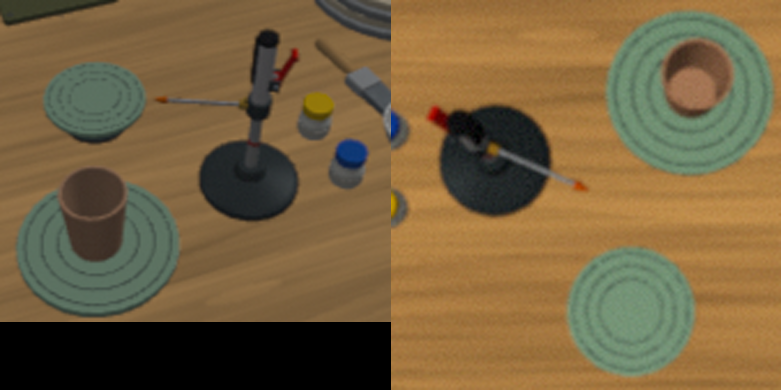

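The crop confirms the larger green wheel carries the beaker. The tape shows at scene (306,198) and the lever leans out opposite the pointer. Next I'll fit circles in world planes.

```bash
cat >> h.py <<'E'
from scipy.optimize import least_squares
def circ(s,lo,hi,near,z,rfix=None,dark=False):
    h=cv2.cvtColor(s['img'],cv2.COLOR_RGB2HSV);m=cv2.inRange(h,np.array(lo),np.array(hi));m=cv2.morphologyEx(m,cv2.MORPH_CLOSE,np.ones((5,5)))
    best=min((k for k in cv2.findContours(m,cv2.RETR_EXTERNAL,cv2.CHAIN_APPROX_NONE)[0] if cv2.contourArea(k)>300),key=lambda k:np.hypot(*(cv2.fitEllipse(k)[0]-np.array(near))))
    P=np.array([plane(s,u,v,z)[:2] for u,v in cv2.convexHull(best)[:,0]])
    return least_squares(lambda q:np.hypot(*(P-q[:2]).T)-q[2],[*P.mean(0),.08],loss='soft_l1',f_scale=.002).x
G=((48,25,30),(95,255,255))
E
python3 - <<'E'
from h import *
np.set_printoptions(precision=4,suppress=True)
S=snap('scene');T=snap('top')
for n,s,w,b in(('S',S,(237,242),(302,212)),('T',T,(284,170),(210,196))):
    print(n,'wheel',circ(s,*G,w,.068),'base0',circ(s,*G,b,0.0),'base10',circ(s,*G,b,.01))
tip=tri([ray(S,265,177.3),ray(T,242.3,206.4)]);lev=tri([ray(S,320,162.5),ray(T,187.7,179.7)]);print('tip',tip,'lev',lev,'whl',tri([ray(S,237,242.4),ray(T,284.4,170.3)]))
cap=tri([ray(S,195+267/2.3,135+37/2.3),ray(T,170+(465-391)/2.6,135+125/2.6)]);print('cap',cap)
print('tipT',plane(T,242.3,206.4,.153),'tipS',plane(S,265,177.3,.153),'capT',plane(T,198.5,183,.27),'capS',plane(S,311,151,.27))
W=snap('wrist','w0.png');print(W['vertical_fov'],W['cx'],W['cy']);print(W['extrinsics'])
E
```

```text
S wheel [ 0.6244 -0.0928  0.0983] base0 [0.543  0.1504 0.0649] base10 [0.5502 0.1461 0.0641]
T wheel [ 0.6197 -0.092   0.0968] base0 [0.5487 0.1483 0.0646] base10 [0.5473 0.1469 0.064 ]
tip [0.4971 0.0349 0.155 ] lev [0.5601 0.1742 0.2262] whl [ 0.6214 -0.0931  0.0543]
cap [0.5459 0.144  0.2633]
tipT [0.4972 0.0345 0.153 ] tipS [0.4953 0.0361 0.153 ] capT [0.5436 0.1395 0.27  ] capS [0.5527 0.1435 0.27  ]
60.40353098027826 254.55797787416083 194.10642326415177
[[ 0.3019 -0.9215 -0.2445  0.1259]
 [ 0.9533  0.2916  0.0782  0.6164]
 [-0.0008 -0.2567  0.9665  0.3846]
 [ 0.      0.      0.      1.    ]]
```

>>> send_rows(motion=[{"x":-1.5,"y":-1,"z":-3},{"x":-2.5,"y":-1.6,"z":-3},{"x":-3.2,"y":-2.05,"z":-3},{"x":-3.2,"y":-2.05,"z":-0.5},{"x":-3.2,"y":-2.05,"z":0}], grip_force=7)

```text
schema error: expected keys x, y, z, rx, ry, rz, jaw
```

>>> send_rows(motion=[{"x":-4,"y":-2.6},{"x":-4,"y":-2.6},{"x":-4,"y":-2.6},{"x":-4,"y":-2.6},{"x":-4,"y":-2.6}])

```text
schema error: expected keys x, y, z, rx, ry, rz, jaw
```

>>> send_rows(motion=[{"x":-4,"y":-2.6},{"x":-4,"y":-2.6},{"x":-3,"y":-2.0},{"x":-2,"y":-1.5},{"x":0,"y":0}])

```text
schema error: expected keys x, y, z, rx, ry, rz, jaw
```

Run:
```python
from h import *
np.set_printoptions(precision=4,suppress=True)
st=get_state();print(st['clock'],st['tool_pos'],st['eef_rot'],st['q'],st['contact_force'])
W=snap('wrist','w1.png');print(np.array(W['extrinsics']))
for p in([.547,.147,.27],[.622,-.092,.068],[.56,.174,.23]):print(proj(W,p))
```

```text
0.35 [0.1887 0.5957 0.2496] [ 0.1528  0.9883 -0.0002 -0.    ] [-1.2302  0.6893 -0.1946  1.5655  0.1573  0.9025 -0.2151] [-0.536  -0.0679 -0.3041]
[[ 0.3019 -0.9215 -0.2445  0.1259]
 [ 0.9533  0.2916  0.078   0.6164]
 [-0.0006 -0.2567  0.9665  0.3847]
 [ 0.      0.      0.      1.    ]]
[-167.3166  846.6674]
[-104.5216  592.1646]
[-75.8154 750.3226]
```

View pics/w1.png

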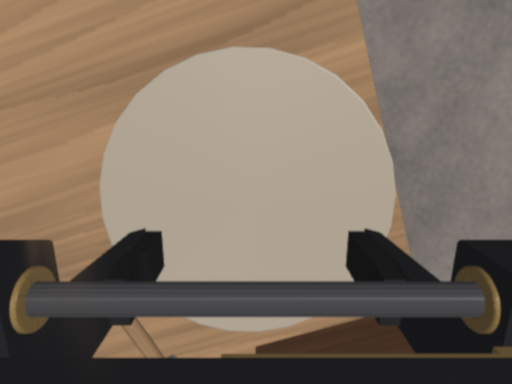

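The moves were refused because every row needs all its keys, so the wrist view still shows only the plates, with the fingertips at (150,250) and (360,250). I'll resend with complete rows.

>>> send_rows(motion=[{"x":-1.5,"y":-1,"z":-3,"rx":0,"ry":0,"rz":0,"jaw":8.8},{"x":-2.5,"y":-1.6,"z":-3,"rx":0,"ry":0,"rz":0,"jaw":8.8},{"x":-3.2,"y":-2.05,"z":-3,"rx":0,"ry":0,"rz":0,"jaw":8.8},{"x":-3.2,"y":-2.05,"z":-0.5,"rx":0,"ry":0,"rz":0,"jaw":8.8},{"x":-3.2,"y":-2.05,"z":0,"rx":0,"ry":0,"rz":0,"jaw":8.8}], grip_force=7)

```text
clock: 0.9
tool_pos: [0.2931, 0.4709, 0.3465]
eef_rot: [0.153, 0.988, 0.002, 0.001]
contact_force: [0.1, 0.4, -0.1]
opening: 0.996
finger_force: 0.0
```

>>> send_rows(motion=[{"x":-4,"y":-2.6,"z":0,"rx":0,"ry":0,"rz":0,"jaw":8.8},{"x":-4,"y":-2.6,"z":0,"rx":0,"ry":0,"rz":0,"jaw":8.8},{"x":-4,"y":-2.6,"z":0,"rx":0,"ry":0,"rz":0,"jaw":8.8},{"x":-4,"y":-2.6,"z":0,"rx":0,"ry":0,"rz":0,"jaw":8.8},{"x":-4,"y":-2.6,"z":0,"rx":0,"ry":0,"rz":0,"jaw":8.8}])

```text
clock: 1.4
tool_pos: [0.4443, 0.2854, 0.3449]
eef_rot: [0.153, 0.988, 0.0, 0.0]
contact_force: [2.0, 1.1, -0.4]
opening: 0.999
finger_force: 0.0
```

>>> send_rows(motion=[{"x":-4,"y":-2.6,"z":0,"rx":0,"ry":0,"rz":0,"jaw":8.8},{"x":-4,"y":-2.6,"z":0,"rx":0,"ry":0,"rz":0,"jaw":8.8},{"x":-3,"y":-2,"z":0,"rx":0,"ry":0,"rz":0,"jaw":8.8},{"x":-2,"y":-1.5,"z":0,"rx":0,"ry":0,"rz":0,"jaw":8.8},{"x":0,"y":0,"z":0,"rx":0,"ry":0,"rz":0,"jaw":8.8}])

```text
clock: 1.9
tool_pos: [0.5433, 0.1602, 0.3444]
eef_rot: [0.157, 0.988, -0.001, 0.001]
contact_force: [0.1, -0.2, 0.2]
opening: 1.0
finger_force: 0.0
```

Run:
```python
from h import *
np.set_printoptions(precision=4,suppress=True)
st=get_state();print(st['clock'],st['tool_pos'],st['eef_rot'],st['q'],st['contact_force'])
W=snap('wrist','w2.png');print(np.array(W['extrinsics']))
for p in([.547,.147,.27],[.622,-.092,.068],[.56,.174,.23]):print(proj(W,p))
```

```text
1.9 [0.5433 0.1602 0.3444] [ 0.1566  0.9877 -0.0012  0.0008] [-0.2585  0.5058 -0.1824  1.6165  0.106   1.0289  0.783 ] [ 0.1064 -0.1824  0.1993]
[[ 0.3092 -0.9189 -0.2451  0.4804]
 [ 0.951   0.2982  0.082   0.1817]
 [-0.0023 -0.2585  0.966   0.4795]
 [ 0.      0.      0.      1.    ]]
[236.8217 219.9917]
[ 98.1861 270.53  ]
[277.1333 207.9263]
```

View pics/w2.png

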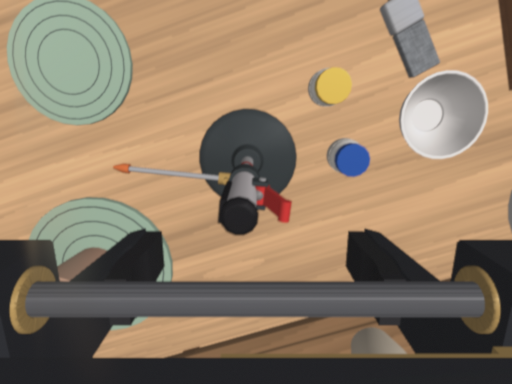

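The wrist view shows the cap at (239,218), lever tip (286,210), pointer tip (120,168), pointer root (226,178), base centre near (248,157), and the large wheel bottom left, partly hidden.

Run:
```python
from h import *
np.set_printoptions(precision=4,suppress=True)
W=snap('wrist')
t=plane(W,118,168,.153);r=plane(W,226,178,.153);cap=plane(W,239,218,.27);lv=plane(W,286,210,.243)
print('tip',t,'root',r,'cap',cap,'lev',lv)
for b in[0,.01]:print('base',circ(W,(0,0,0),(180,120,70),(248,157),b))
d=t-r;print('bearing',np.degrees(np.arctan2(d[1],d[0])),np.linalg.norm(d))
d=t-cap;print('tip-cap',np.degrees(np.arctan2(d[1],d[0])),np.linalg.norm(d[:2]))
d=cap-lv;print('cap-lev',np.degrees(np.arctan2(d[1],d[0])),np.linalg.norm(d[:2]))
st=get_state();q=st['eef_rot'];from scipy.spatial.transform import Rotation as R
M=R.from_quat(q).as_matrix();print(M);print('tooly',np.degrees(np.arctan2(M[1,1],M[0,1])))
```

```text
tip [0.4938 0.0352 0.153 ] root [0.5366 0.1351 0.153 ] cap [0.5445 0.152  0.27  ] lev [0.5577 0.1836 0.243 ]
base [0.5689 0.1331 0.0857]
base [0.567  0.1342 0.0839]
bearing -113.19887329474015 0.10868186146366113
tip-cap -113.47048827723825 0.12735190141303693
cap-lev -112.74615906710122 0.03419015211988736
[[-0.9532  0.3025 -0.0006]
 [ 0.3025  0.9532  0.0008]
 [ 0.0009  0.0006 -1.    ]]
tooly 72.3926877526693
```

>>> send_rows(motion=[{"x":-0.3,"y":0.15,"z":1.5,"rx":0,"ry":0,"rz":0.05,"jaw":8.8},{"x":-0.4,"y":0.15,"z":2.5,"rx":0,"ry":0,"rz":0.05,"jaw":8.8},{"x":0,"y":0,"z":1,"rx":0,"ry":0,"rz":0,"jaw":8.8},{"x":0,"y":0,"z":0,"rx":0,"ry":0,"rz":0,"jaw":8.8},{"x":0,"y":0,"z":0,"rx":0,"ry":0,"rz":0,"jaw":8.8}], grip_force=7)

```text
clock: 2.5
tool_pos: [0.5483, 0.1665, 0.2953]
eef_rot: [0.201, 0.98, 0.0, 0.0]
contact_force: [-0.7, 0.8, 0.1]
opening: 1.003
finger_force: 0.0
```

Run:
```python
from h import *
np.set_printoptions(precision=4,suppress=True)
W=snap('wrist','w3.png')
st=get_state();q=st['eef_rot'];from scipy.spatial.transform import Rotation as R
M=R.from_quat(q).as_matrix();print(st['tool_pos'],np.degrees(np.arctan2(M[1,1],M[0,1])))
T=st['tool_pos'];print('grasp proj',proj(W,T-.008*M[:,2]),'finger pts',proj(W,T+.044*M[:,1]),proj(W,T-.044*M[:,1]))
```

```text
[0.5487 0.1663 0.2957] 66.79227254128537
grasp proj [252.8389 269.3956] finger pts [351.4179 260.9714] [154.5125 260.759 ]
```

View pics/w3.png

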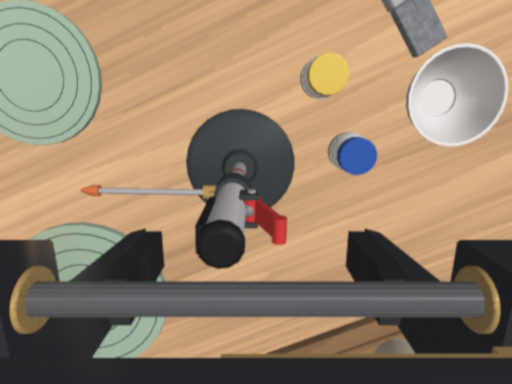

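The cap top is at (220,245), the lever end's outer edge at (280,228), and the pointer is level in the picture, so the jaw axis is aligned.

Run:
```python
from h import *
np.set_printoptions(precision=4,suppress=True)
W=snap('wrist');from scipy.spatial.transform import Rotation as R
st=get_state();M=R.from_quat(st['eef_rot']).as_matrix();T=np.array(st['tool_pos']);print(T)
for n,u,v,z in(('cap',220,245,.27),('lev',281,231,.243),('tip',82,190,.153),('root',208,192,.153),('blue',357,155,.058)):
    p=plane(W,u,v,z);print(n,p,'tool cm',M.T@(p-T)*100)
P=[plane(W,u,v,.153) for u,v in((82,190),(208,192))];d=P[0]-P[1];print(np.degrees(np.arctan2(d[1],d[0])))
```

```text
[0.5489 0.1661 0.2958]
cap [0.5457 0.1486 0.27  ] tool cm [-0.3921 -1.7416  2.5814]
lev [0.5616 0.179  0.243 ] tool cm [-0.6551  1.6815  5.2874]
tip [0.4936 0.0278 0.153 ] tool cm [ -0.3592 -14.9131  14.2595]
root [0.5383 0.1275 0.153 ] tool cm [-0.5349 -3.9809 14.2779]
blue [0.583 0.279 0.058] tool cm [ 1.3516 11.6827 23.8016]
-114.16006489541395
```

>>> send_rows(motion=[{"x":-0.4,"y":-0.5,"z":1.5,"rx":0,"ry":0,"rz":0,"jaw":8.8},{"x":0,"y":0,"z":2,"rx":0,"ry":0,"rz":0,"jaw":8.8},{"x":0,"y":0,"z":2,"rx":0,"ry":0,"rz":0,"jaw":8.8},{"x":0,"y":0,"z":0.7,"rx":0,"ry":0,"rz":0,"jaw":7.5},{"x":0,"y":0,"z":0,"rx":0,"ry":0,"rz":0,"jaw":6.5}])

```text
clock: 3.1
tool_pos: [0.5501, 0.1592, 0.2326]
eef_rot: [0.202, 0.979, -0.0, -0.0]
contact_force: [-0.1, 0.3, 0.4]
opening: 0.843
finger_force: 0.0
```

>>> send_rows(motion=[{"x":0,"y":0,"z":0,"rx":0,"ry":0,"rz":0,"jaw":5.8},{"x":0,"y":0,"z":0,"rx":0,"ry":0,"rz":0,"jaw":5.0},{"x":0,"y":0,"z":0,"rx":0,"ry":0,"rz":0,"jaw":4.5},{"x":0,"y":0,"z":0,"rx":0,"ry":0,"rz":0,"jaw":4.0},{"x":0,"y":0,"z":0,"rx":0,"ry":0,"rz":0,"jaw":3.5}], grip_force=7)

```text
clock: 3.6
tool_pos: [0.5503, 0.1579, 0.2331]
eef_rot: [0.202, 0.979, -0.001, 0.0]
contact_force: [-1.1, -4.0, 3.2]
opening: 0.6
finger_force: 6.9
```

>>> send_rows(motion=[{"x":0,"y":-0.1,"z":0,"rx":0,"ry":0,"rz":0,"jaw":3.5},{"x":0.08,"y":0,"z":0,"rx":0,"ry":0,"rz":-0.07,"jaw":3.5},{"x":0.08,"y":0,"z":0,"rx":0,"ry":0,"rz":-0.07,"jaw":3.5},{"x":0.08,"y":-0.01,"z":0,"rx":0,"ry":0,"rz":-0.07,"jaw":3.5},{"x":0,"y":0,"z":0,"rx":0,"ry":0,"rz":0,"jaw":3.5}])

```text
clock: 4.1
tool_pos: [0.548, 0.1584, 0.2329]
eef_rot: [0.098, 0.995, -0.0, 0.0]
contact_force: [-1.0, -3.8, 3.3]
opening: 0.599
finger_force: 7.0
```

```bash
cat > st.py <<'E'
from h import *
from scipy.spatial.transform import Rotation as R
np.set_printoptions(precision=4,suppress=True)
st=get_state();M=R.from_quat(st['eef_rot']).as_matrix();T=np.array(st['tool_pos'])
o=st['opening']*.0881
print(st['clock'],T,'yaw',np.degrees(np.arctan2(M[1,1],M[0,1])),'axis est',T-(o/2-.015)*M[:,1],'Ftool',M.T@st['contact_force'],'Mtool',M.T@st['moment'],'open',o,st['finger_force'])
E
python3 st.py
```

```text
4.1 [0.548  0.1584 0.2329] yaw 78.71740562812178 axis est [0.5457 0.1472 0.2329] Ftool [ 0.1939 -3.933  -3.3359] Mtool [ 1.0171 -0.1139 -0.0582] open 0.052793908705817995 7.003082768060267
```

>>> send_rows(motion=[{"x":0.08,"y":0,"z":0,"rx":0,"ry":0,"rz":-0.07,"jaw":3.5},{"x":0.08,"y":-0.01,"z":0,"rx":0,"ry":0,"rz":-0.07,"jaw":3.5},{"x":0.08,"y":0,"z":0,"rx":0,"ry":0,"rz":-0.07,"jaw":3.5},{"x":0.08,"y":0,"z":0,"rx":0,"ry":0,"rz":-0.07,"jaw":3.5},{"x":0.08,"y":-0.01,"z":0,"rx":0,"ry":0,"rz":-0.07,"jaw":3.5}])

```text
clock: 4.6
tool_pos: [0.544, 0.158, 0.2328]
eef_rot: [-0.077, 0.997, -0.001, 0.0]
contact_force: [-0.4, -5.3, 4.6]
opening: 0.594
finger_force: 7.0
```

>>> send_rows(motion=[{"x":0.08,"y":0,"z":0,"rx":0,"ry":0,"rz":-0.07,"jaw":3.5},{"x":0.08,"y":0,"z":0,"rx":0,"ry":0,"rz":-0.07,"jaw":3.5},{"x":0.02,"y":0,"z":0,"rx":0,"ry":0,"rz":-0.015,"jaw":3.5},{"x":0,"y":0,"z":0,"rx":0,"ry":0,"rz":0,"jaw":3.5},{"x":0,"y":0,"z":0,"rx":0,"ry":0,"rz":0,"jaw":3.5}])

```text
clock: 5.1
tool_pos: [0.5424, 0.1575, 0.2328]
eef_rot: [-0.152, 0.988, -0.001, 0.0]
contact_force: [0.6, -5.2, 3.9]
opening: 0.595
finger_force: 7.0
```

```bash
python3 st.py
python3 - <<'E'
from h import *
np.set_printoptions(precision=4,suppress=True)
W=snap('wrist');S=snap('scene');T=snap('top')
c=[cv2.resize(i,None,fx=k,fy=k,interpolation=cv2.INTER_CUBIC)for i,k in((W['img'],.9),(S['img'][130:270,195:335],2.4))]
c=np.zeros((600,800,3),np.uint8)
c[:346,:461]=cv2.resize(W['img'],(461,346));c[:336,461:797]=cv2.resize(S['img'][145:257,205:317],(336,336),interpolation=cv2.INTER_CUBIC)
c[350:600,:250]=cv2.resize(T['img'][140:240,190:290],(250,250),interpolation=cv2.INTER_CUBIC)
cv2.imwrite('pics/m4.png',c[:,:,::-1])
for n,s in(('S',S),('T',T),('W',W)):
    for b in blobs(s,(3,130,100),(13,255,255),5):
        print(n,b) if b[1][4]<120 else 0
    try:print(n,circ(s,*G,{'S':(237,242),'T':(284,170),'W':(100,200)}[n],.068))
    except Exception as e:print(e)
E
```

```text
5.1 [0.5424 0.1575 0.2328] yaw 107.47694259469074 axis est [0.5458 0.1468 0.2328] Ftool [ 1.0376 -5.1369 -3.8547] Mtool [ 1.1674  0.2311 -0.055 ] open 0.05242491335337085 6.972370601724833
S ([32.8, 62.0], [25, 57, 12, 12, 30])
S ([37.0, 69.6], [31, 65, 11, 11, 31])
S ([5.4, 69.6], [0, 66, 16, 6, 30])
S ([471.3, 66.6], [470, 66, 4, 2, 7])
S ([8.2, 77.0], [3, 74, 14, 6, 34])
S ([20.5, 78.0], [18, 78, 6, 1, 6])
S ([171.5, 99.6], [160, 98, 25, 5, 42])
S ([435.0, 130.6], [432, 130, 7, 2, 7])
S ([317.6, 164.6], [317, 163, 2, 4, 5])
S ([38.8, 199.1], [37, 196, 4, 7, 9])
S ([275.2, 198.7], [274, 197, 3, 4, 6])
S ([326.1, 283.1], [315, 281, 26, 10, 30])
S ([347.2, 285.7], [342, 283, 11, 7, 12])
S ([354.0, 293.0], [353, 291, 3, 5, 5])
S ([312.5, 296.9], [312, 293, 2, 8, 10])
S ([355.1, 313.1], [351, 306, 8, 14, 23])
S ([315.5, 309.2], [314, 308, 4, 4, 6])
S ([110.6, 360.2], [100, 357, 19, 13, 30])
S ([95.0, 360.6], [92, 359, 7, 5, 7])
S ([86.2, 369.5], [83, 364, 8, 13, 15])
S ([112.7, 379.7], [106, 372, 13, 12, 59])
S ([82.0, 381.0], [82, 379, 1, 5, 5])
S [ 0.6243 -0.0929  0.0983]
T ([293.6, 
[... 588 characters left out ...]
80.0, 180.7], [378, 177, 5, 7, 14])
T ([405.7, 180.8], [403, 177, 7, 9, 19])
T ([400.2, 180.6], [399, 179, 3, 4, 5])
T ([385.4, 183.8], [384, 183, 4, 3, 5])
T ([396.0, 186.8], [395, 185, 3, 4, 5])
T ([21.0, 186.6], [14, 186, 15, 3, 30])
T ([32.9, 186.8], [30, 186, 7, 2, 9])
T ([47.5, 192.7], [36, 186, 32, 15, 107])
T ([385.6, 187.3], [383, 186, 6, 4, 10])
T ([14.1, 191.6], [13, 189, 3, 6, 14])
T ([12.9, 201.9], [12, 199, 3, 7, 15])
T ([11.5, 217.4], [11, 215, 2, 6, 11])
T ([69.5, 226.2], [60, 218, 18, 16, 115])
T ([461.2, 277.5], [459, 270, 8, 15, 19])
T [ 0.6197 -0.092   0.0968]
W ([291.5, 236.0], [275, 220, 36, 30, 48])
W ([284.4, 266.6], [273, 255, 23, 25, 42])
W [ 0.6088 -0.0754  0.0862]
```

View pics/m4.png

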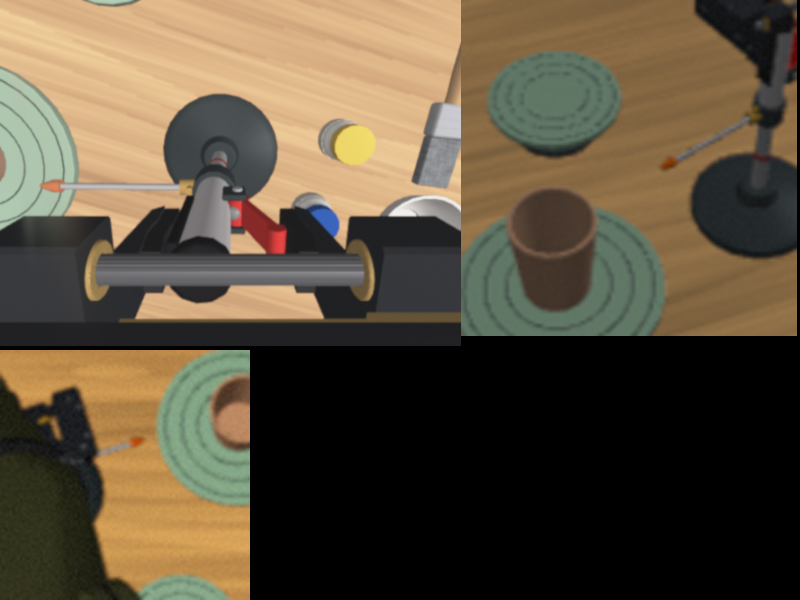

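The sleeve is turned with the lever still open, and the pointer faces the wheel. The tape shows at about scene (306,198) and wrist (241,173). I'll measure the bearing and the tape height.

Run:
```python
from h import *
np.set_printoptions(precision=4,suppress=True,linewidth=160)
W=snap('wrist');S=snap('scene');T=snap('top')
ax=np.array([.5458,.147])
def vint(s,u,v):  # height where ray passes nearest the post axis, surface toward camera r=8mm
    o,d=ray(s,u,v);t=((ax-o[:2])@d[:2])/(d[:2]@d[:2]);t-=.008/np.linalg.norm(d[:2]);p=o+t*d;return p
tS=plane(S,274.5,198.7,.153);tT=plane(T,243.8,176.3,.153);tW=plane(W,50/.9,186/.9,.153)
for n,t in(('S',tS),('T',tT),('W',tW)):
    d=t[:2]-ax;print(n,t,np.degrees(np.arctan2(d[1],d[0])),np.hypot(*d))
print('tri',tri([ray(S,274.5,198.7),ray(T,243.8,176.3)]))
# wheel arc in wrist, R fixed
h=cv2.cvtColor(W['img'],cv2.COLOR_RGB2HSV);m=cv2.inRange(h,np.array((40,25,60)),np.array((95,255,255)))
m[:70]=0;m[240:]=0;m[:,100:]=0
pts=[(np.where(m[v])[0].max()+.5,v) for v in range(75,240) if m[v].any()]
P=np.array([plane(W,u,v,.068)[:2] for u,v in pts])
for Rr in(.1,):
    f=least_squares(lambda q:np.hypot(*(P-q).T)-Rr,[.62,-.09],loss='soft_l1',f_scale=.002);print('Wwheel',f.x,np.abs(f.fun).mean(),len(P));d=f.x-ax;print(np.degrees(np.arctan2(d[1],d[0])),np.hypot(*d))
for z in(.140,.100,.09,.05):print(z,'S',proj(S,[*ax,z]),'W',proj(W,[*ax,z]))
print('scene');
for v in range(184,208):
    r=S['img'][v,298:314].astype(int);i=np.argmax(r[:,0]-r[:,1]);print(v,298+i,r[i],vint(S,298+i,v)[2],end=' | ')
print('\nwrist')
for v in range(160,190):
    r=W['img'][v,225:255].astype(int);i=np.argmax(r[:,0]-r[:,1]);print(v,225+i,r[i],vint(W,225+i,v)[2].round(4),end=' | ')
c=np.hstack([cv2.resize(S['img'][175:215,285:325],(390,390),interpolation=cv2.INTER_NEAREST),cv2.resize(W['img'][140:200,210:270],(390,390),interpolation=cv2.INTER_NEAREST)])
cv2.imwrite('pics/z5.png',c[:,:,::-1])
```

```text
S [0.5829 0.0322 0.153 ] -72.09733284215018 0.1206345402941939
T [0.5834 0.0302 0.153 ] -72.14507763291886 0.12270437164093877
W [0.5832 0.0289 0.153 ] -72.417031755144 0.12388157853244083
tri [0.5835 0.031  0.154 ]
Wwheel [ 0.6173 -0.0883] 0.0024897777882236243 165
-73.10347998125633 0.24593555072481577
0.14 S [306.2622 183.044 ] W [238.2451 201.1161]
0.1 S [304.9539 192.2503] W [240.5691 187.8443]
0.09 S [304.6382 194.4723] W [241.0518 185.0878]
0.05 S [303.4177 203.0613] W [242.6947 175.7053]
scene
184 313 [143 112  72] 0.14847410977908415 | 185 313 [142 110  71] 0.14440161951826558 | 186 313 [145 112  72] 0.14030619560702695 | 187 300 [144 112  71] 0.1284721424788905 | 188 299 [143 110  70] 0.12378235609680166 | 189 312 [145 111  71] 0.1271303630874412 | 190 312 [148 114  73] 0.12293099312067357 | 191 310 [149 116  73] 0.11723492422430681 | 192 309 [147 114  72] 0.11225549306679983 | 193 301 [148 114  71] 0.10306619607140333 | 194 298 [149 115  74] 0.09722821065723064 | 195 309 [140 108  69] 0.09927108165691101 | 196 310 [138 107  69] 0.09564465566140012 | 197 304 [67 32 32] 0.08
[... 619 characters left out ...]
7] 0.0868 | 167 244 [90 91 92] 0.0458 | 168 242 [96 95 95] 0.0533 | 169 242 [100  98  98] 0.0584 | 170 241 [102  99  99] 0.0644 | 171 246 [121 118 118] 0.0649 | 172 238 [102 100 101] 0.0777 | 173 238 [102 100 100] 0.0819 | 174 240 [99 95 95] 0.0835 | 175 241 [98 79 79] 0.0866 | 176 241 [108  59  58] 0.0906 | 177 238 [116  61  59] 0.0977 | 178 237 [123  67  66] 0.1026 | 179 248 [139  83  82] 0.0994 | 180 249 [141  84  82] 0.1033 | 181 250 [134  79  78] 0.1072 | 182 250 [139  90  89] 0.1109 | 183 251 [125  74  73] 0.1148 | 184 251 [131  76  76] 0.1182 | 185 251 [113  69  69] 0.1216 | 186 251 [76 55 56] 0.1249 | 187 251 [51 50 51] 0.1281 | 188 225 [40 42 43] 0.1484 | 189 225 [39 41 42] 0.1507 |
```

View pics/z5.png

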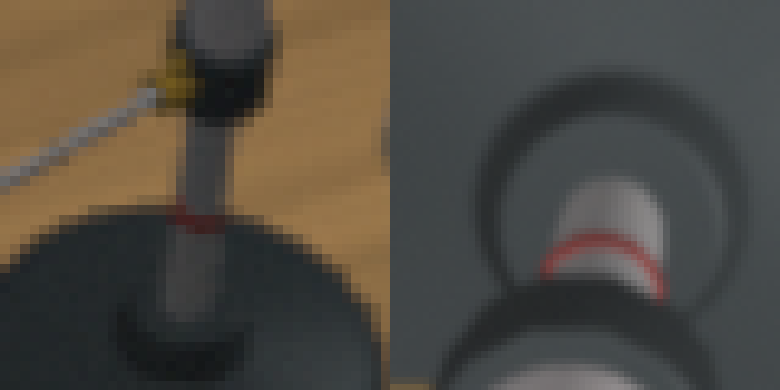

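The enlargement puts the tape band at scene rows about 196.5–199 and wrist rows 175–178. The sleeve rim is at scene row 187 and the post meets the base at scene 208 and wrist 167. I'll refine to sub-pixel along the post line and calibrate with the known heights.

```bash
cat > prof.py <<'E'
from h import *
np.set_printoptions(precision=4,suppress=True,linewidth=170)
AX=np.array([.5458,.147])
def front(s,z,r):
    c=np.array(s['extrinsics'])[:2,3]-AX;c/=np.linalg.norm(c);return np.array([*(AX+r*c),z])
def profile(n,du=0.,N=12,zs=np.arange(.03,.1601,.001),r=.008):
    ss=[snapshot(n) for _ in range(N)];s=ss[0];im=np.mean([x['img'] for x in ss],0).astype(np.float32)
    uv=np.array([proj(s,front(s,z,r)) for z in zs]);uv[:,0]+=du
    a=sum(cv2.remap(im,(uv[:,:1]+k).astype(np.float32),uv[:,1:].astype(np.float32),cv2.INTER_CUBIC)[:,0] for k in(-.6,0,.6))/3
    return s,uv,a
if __name__=='__main__':
    zs=np.arange(.03,.1601,.001)
    for n,du in(('scene',.6),('wrist',0)):
        s,uv,a=profile(n,du);print(n,uv[0],uv[-1])
        for i in range(0,131,2):print(f"{zs[i]*1e3:.0f}:{a[i].mean():.0f}/{a[i,0]-a[i,1:].mean():.0f}",end=' ')
        print()
        for r in(.008,.016):print([ (z,proj(s,front(s,z,r))[1]) for z in(.04,.09,.14)])
E
python3 prof.py
```

```text
scene [303.1614 209.0868] [307.2704 180.1713]
30:40/-6 32:42/-6 34:43/-6 36:47/-5 38:52/-3 40:57/-2 42:60/-1 44:60/-2 46:61/-1 48:61/-1 50:61/-0 52:61/-0 54:61/-0 56:61/-0 58:61/-0 60:61/-0 62:61/-0 64:61/-0 66:61/-0 68:61/-1 70:61/-1 72:61/-1 74:61/-1 76:61/-1 78:58/2 80:53/11 82:46/21 84:42/29 86:42/32 88:47/26 90:54/12 92:60/0 94:61/-3 96:60/-3 98:60/-3 100:60/-2 102:60/-1 104:60/-1 106:60/-1 108:60/-1 110:59/-2 112:59/-2 114:59/-2 116:59/-2 118:59/-2 120:59/-2 122:60/-2 124:60/-2 126:59/-2 128:52/-2 130:42/-2 132:31/-3 134:25/-3 136:22/-4 138:21/-4 140:22/-4 142:23/-4 144:24/-4 146:23/-4 148:23/-3 150:23/-4 152:25/-4 154:31/-4 156:39/-4 158:51/-3 160:61/-2 
[(0.04, np.float64(207.04177411751186)), (0.09, np.float64(196.3902381444912)), (0.14, np.float64(184.97202773649033))]
[(0.04, np.float64(208.9651094728071)), (0.09, np.float64(198.3274083394214)), (0.14, np.float64(186.9200575078446))]
wrist [244.6925 164.3263] [238.7872 198.0384]
30:73/-6 32:73/-6 34:74/-6 36:75/-6 38:76/-5 40:78/-5 42:83/-4 44:87/-3 46:92/-2 48:97/-1 50:100/0 52:103/1 54:104/1 56:104/1 58:105/2 60:105/2 62:105/2 64:105/2 66:105/2 68:105/2 70:105/2 72:105/2 74:105/2 76:105/2 78:105/2 80:103/3 82:99/8 84:94/13 86:86/26 88:79/39 90:76/50 92:80/51 94:88/44 96:95/33 98:102/19 100:104/11 102:105/4 104:105/2 106:101/1 108:96/1 110:85/0 112:73/-0 114:59/-1 116:48/-2 118:43/-3 120:42/-3 122:42/-3 124:42/-3 126:43/-3 128:43/-3 130:43/-3 132:43/-3 134:44/-3 136:48/-4 138:54/-4 140:63/-5 142:70/-5 144:73/-6 146:73/-6 148:72/-6 150:74/-6 152:79/-5 154:93/-2 156:110/2 158:120/3 160:122/4 
[(0.04, np.float64(166.01326445247255)), (0.09, np.float64(176.1731320233159)), (0.14, np.float64(190.50766772091922))]
[(0.04, np.float64(158.23231146100568)), (0.09, np.float64(167.1295560851553)), (0.14, np.float64(179.7143915725259))]
```

>>> send_rows(motion=[{"x":0,"y":0,"z":0.5,"rx":0,"ry":0,"rz":0,"jaw":3.5},{"x":0,"y":0,"z":0.9,"rx":0,"ry":0,"rz":0,"jaw":3.5},{"x":0,"y":0,"z":0.9,"rx":0,"ry":0,"rz":0,"jaw":3.5},{"x":0,"y":0,"z":0.9,"rx":0,"ry":0,"rz":0,"jaw":3.5},{"x":0,"y":0,"z":0.3,"rx":0,"ry":0,"rz":0,"jaw":3.5}], grip_force=8.5)

```text
clock: 7.1
tool_pos: [0.5424, 0.1575, 0.1972]
eef_rot: [-0.152, 0.988, -0.001, 0.0]
contact_force: [0.8, -5.1, 4.0]
opening: 0.595
finger_force: 8.5
```

```bash
python3 st.py; python3 prof.py
python3 - <<'E'
from h import *
S=snap('scene');W=snap('wrist')
print([b for b in blobs(S,(3,130,90),(13,255,255),4) if 255<b[0][0]<300 and 185<b[0][1]<225])
c=np.hstack([cv2.resize(S['img'][170:220,260:325],(507,390),interpolation=cv2.INTER_NEAREST),cv2.resize(W['img'][120:300,160:300],(290,390))])
cv2.imwrite('pics/z6.png',c[:,:,::-1])
E
```

```text
7.1 [0.5424 0.1575 0.1972] yaw 107.47531726603522 axis est [0.5458 0.1468 0.1972] Ftool [ 0.7305 -5.1452 -3.9777] Mtool [1.1822 0.2616 0.0694] open 0.05245447056231917 8.47596975741908
scene [303.1614 209.0868] [307.2704 180.1713]
30:40/-6 32:42/-6 34:43/-6 36:47/-5 38:52/-3 40:57/-2 42:60/-1 44:60/-1 46:61/-1 48:61/-1 50:61/-0 52:61/-0 54:61/-0 56:61/-0 58:61/-0 60:61/-0 62:61/-0 64:61/-0 66:61/-0 68:61/-0 70:61/-1 72:61/-1 74:61/-1 76:61/-1 78:58/2 80:52/11 82:46/21 84:42/30 86:43/32 88:47/26 90:55/13 92:56/1 94:46/-3 96:33/-4 98:26/-5 100:23/-4 102:22/-4 104:23/-4 106:23/-3 108:23/-4 110:23/-4 112:23/-4 114:24/-4 116:25/-4 118:29/-4 120:38/-4 122:47/-4 124:59/-2 126:67/-1 128:73/0 130:72/0 132:71/0 134:71/0 136:70/0 138:70/0 140:70/0 142:71/0 144:71/0 146:71/0 148:70/0 150:68/0 152:65/0 154:59/0 156:54/-0 158:52/0 160:55/0 
[(0.04, np.float64(207.04177411751186)), (0.09, np.float64(196.3902381444912)), (0.14, np.float64(184.97202773649033))]
[(0.04, np.float64(208.9651094728071)), (0.09, np.float64(198.3274083394214)), (0.14, np.float64(186.9200575078446))]
wrist [243.6157 170.666
[... 228 characters left out ...]
1 76:81/0 78:68/-1 80:55/-1 82:46/-2 84:44/-3 86:42/-3 88:43/-3 90:43/-3 92:44/-3 94:44/-3 96:44/-3 98:45/-4 100:46/-4 102:51/-4 104:60/-5 106:67/-5 108:73/-6 110:75/-6 112:74/-6 114:74/-7 116:77/-6 118:88/-3 120:104/0 122:117/3 124:124/4 126:125/4 128:124/4 130:124/4 132:124/4 134:124/4 136:124/4 138:124/4 140:124/4 142:124/4 144:124/4 146:124/4 148:124/4 150:124/4 152:124/4 154:124/4 156:124/4 158:124/4 160:124/4 
[(0.04, np.float64(172.75023373390758)), (0.09, np.float64(185.58896928195492)), (0.14, np.float64(204.58859392608363))]
[(0.04, np.float64(164.1260835912394)), (0.09, np.float64(175.38727807980408)), (0.14, np.float64(192.10721288043246))]
[([274.6, 207.0], [273, 205, 4, 4, 8])]
```

View pics/z6.png

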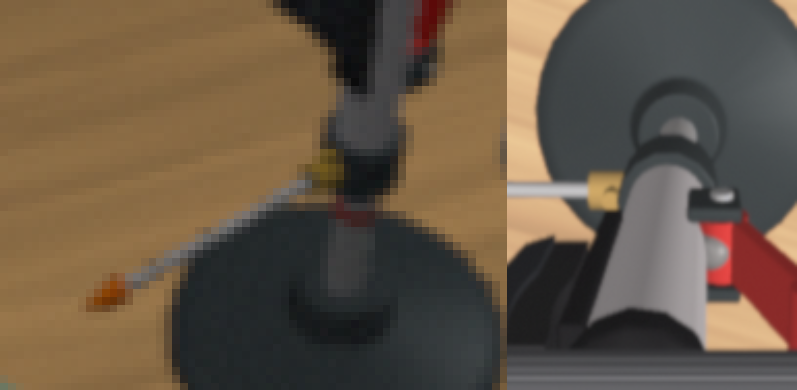

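No slip: the rim and the tool both dropped 35.5 mm, and the lever is still open. The tape top is about 15 mm below the rim (mark ≈ 0.0893).

>>> send_rows(motion=[{"x":0,"y":0,"z":0.4,"rx":0,"ry":0,"rz":0,"jaw":3.5},{"x":0,"y":0,"z":0.5,"rx":0,"ry":0,"rz":0,"jaw":3.5},{"x":0,"y":0,"z":0.4,"rx":0,"ry":0,"rz":0,"jaw":3.5},{"x":0,"y":0,"z":0.2,"rx":0,"ry":0,"rz":0,"jaw":3.5},{"x":0,"y":0,"z":0,"rx":0,"ry":0,"rz":0,"jaw":3.5}])

```text
clock: 8.9
tool_pos: [0.5424, 0.1575, 0.1826]
eef_rot: [-0.152, 0.988, -0.001, 0.0]
contact_force: [0.2, -5.0, 4.3]
opening: 0.59
finger_force: 8.5
```

```bash
python3 st.py; python3 prof.py | sed -n 1,2p
```

```text
8.9 [0.5424 0.1575 0.1826] yaw 107.46812952569444 axis est [0.5457 0.147  0.1826] Ftool [ 1.282  -4.8692 -4.3005] Mtool [1.2072 0.2195 0.0378] open 0.05200392668965655 8.477482642047107
scene [303.1614 209.0868] [307.2704 180.1713]
30:40/-7 32:42/-7 34:43/-6 36:46/-5 38:52/-3 40:57/-2 42:60/-1 44:60/-1 46:61/-1 48:61/-1 50:61/-0 52:61/-0 54:61/-0 56:61/-0 58:61/-0 60:61/-0 62:61/-0 64:61/-0 66:61/-0 68:61/-1 70:61/-1 72:61/-1 74:59/-1 76:57/-1 78:51/-1 80:40/-2 82:30/-3 84:23/-3 86:23/-3 88:23/-3 90:23/-4 92:23/-4 94:22/-4 96:22/-4 98:22/-4 100:24/-4 102:28/-4 104:32/-4 106:42/-3 108:50/-3 110:61/-2 112:67/-1 114:71/1 116:72/1 118:71/0 120:71/0 122:71/0 124:71/0 126:70/0 128:71/0 130:71/1 132:71/0 134:71/0 136:68/-0 138:63/0 140:59/0 142:57/0 144:56/0 146:56/0 148:57/-0 150:56/-0 152:54/-0 154:53/0 156:53/0 158:53/0 160:55/0
```

The rim is at 0.0897 with the tape top at about 0.089. Now I'll begin shutting the lever, following its tip.

>>> send_rows(motion=[{"x":0,"y":-0.05,"z":-0.03,"rx":0,"ry":0,"rz":0,"jaw":5.1},{"x":0,"y":-0.1,"z":-0.04,"rx":0,"ry":0,"rz":0,"jaw":4.9},{"x":0,"y":-0.1,"z":-0.04,"rx":0,"ry":0,"rz":0,"jaw":4.7},{"x":0,"y":-0.1,"z":-0.03,"rx":0,"ry":0,"rz":0,"jaw":4.5},{"x":0,"y":0,"z":0,"rx":0,"ry":0,"rz":0,"jaw":4.5}], grip_force=20)

```text
clock: 10.6
tool_pos: [0.5436, 0.1541, 0.1843]
eef_rot: [-0.152, 0.988, -0.001, 0.0]
contact_force: [-0.3, -6.3, 4.6]
opening: 0.513
finger_force: 16.1
```

```bash
python3 st.py; python3 prof.py | sed -n 2p
```

```text
10.6 [0.5436 0.1541 0.1843] yaw 107.44553451081784 axis est [0.5458 0.1469 0.1843] Ftool [ 2.2061 -5.9574 -4.5916] Mtool [1.0118 0.2949 0.0686] open 0.04516628697270391 16.07797024771571
30:40/-6 32:42/-6 34:43/-6 36:47/-5 38:52/-3 40:57/-2 42:60/-1 44:61/-1 46:61/-1 48:61/-1 50:61/-0 52:61/-0 54:61/-0 56:61/-0 58:61/-0 60:61/-0 62:61/-0 64:62/-0 66:61/-0 68:61/-0 70:61/-1 72:61/-1 74:61/-1 76:61/-1 78:57/-1 80:48/-1 82:37/-2 84:27/-2 86:24/-3 88:22/-4 90:22/-4 92:23/-4 94:23/-4 96:24/-4 98:23/-4 100:23/-3 102:25/-4 104:28/-4 106:37/-4 108:45/-3 110:57/-2 112:65/-1 114:71/0 116:73/1 118:71/1 120:71/1 122:71/0 124:71/0 126:71/0 128:71/0 130:71/0 132:71/0 134:71/0 136:68/0 138:65/-0 140:62/0 142:59/0 144:57/0 146:56/0 148:57/-0 150:55/-0 152:54/-0 154:53/0 156:53/0 158:53/0 160:55/0
```

The sleeve rose about 1.5 mm with the hand, so I'll push it back down and re-check before finishing the lever.

>>> send_rows(motion=[{"x":0,"y":0,"z":0.08,"rx":0,"ry":0,"rz":0,"jaw":4.5},{"x":0,"y":0,"z":0.08,"rx":0,"ry":0,"rz":0,"jaw":4.5},{"x":0,"y":0,"z":0,"rx":0,"ry":0,"rz":0,"jaw":4.5},{"x":0,"y":-0.1,"z":0,"rx":0,"ry":0,"rz":0,"jaw":4.3},{"x":0,"y":0,"z":0,"rx":0,"ry":0,"rz":0,"jaw":4.3}], grip_force=20)

```text
clock: 12.3
tool_pos: [0.5439, 0.1532, 0.1827]
eef_rot: [-0.152, 0.988, -0.001, 0.0]
contact_force: [0.2, -6.1, 4.8]
opening: 0.492
finger_force: 16.1
```

```bash
python3 st.py; python3 prof.py | sed -n 2p | cut -c150-300
```

```text
12.3 [0.5439 0.1532 0.1827] yaw 107.447884048527 axis est [0.5459 0.1468 0.1827] Ftool [ 1.6691 -5.8756 -4.8242] Mtool [1.0192 0.3365 0.0648] open 0.04336770651751756 16.12154467497021
 64:61/-0 66:61/-0 68:61/-0 70:61/-1 72:61/-1 74:59/-1 76:57/-1 78:50/-1 80:40/-1 82:30/-2 84:23/-3 86:22/-4 88:22/-4 90:22/-4 92:23/-4 94:23/-4 96:23/
```

>>> send_rows(motion=[{"x":0,"y":-0.1,"z":0,"rx":0,"ry":0,"rz":0,"jaw":4.1},{"x":0,"y":-0.1,"z":0,"rx":0,"ry":0,"rz":0,"jaw":3.9},{"x":0,"y":-0.05,"z":0,"rx":0,"ry":0,"rz":0,"jaw":3.75},{"x":0,"y":0,"z":0,"rx":0,"ry":0,"rz":0,"jaw":3.6},{"x":0,"y":0,"z":0,"rx":0,"ry":0,"rz":0,"jaw":3.4}], grip_force=25)

```text
clock: 14.0
tool_pos: [0.545, 0.1499, 0.1828]
eef_rot: [-0.151, 0.988, -0.001, 0.0]
contact_force: [0.7, -7.3, 4.4]
opening: 0.407
finger_force: 24.1
```

```bash
python3 st.py; python3 prof.py | sed -n 2p | cut -c150-300
```

```text
14.0 [0.545  0.1499 0.1828] yaw 107.42076302400137 axis est [0.5458 0.1471 0.1829] Ftool [ 1.4737 -7.1993 -4.3372] Mtool [1.4331 0.2309 0.0194] open 0.03584718136986512 24.090229952707887
 64:62/-0 66:61/-0 68:61/-0 70:61/-1 72:61/-1 74:59/-1 76:57/-0 78:51/-1 80:40/-1 82:30/-2 84:23/-3 86:22/-3 88:22/-4 90:23/-4 92:23/-4 94:23/-4 96:22/
```

>>> send_rows(motion=[{"x":0,"y":0,"z":0,"rx":0,"ry":0,"rz":0,"jaw":3},{"x":0,"y":0,"z":0,"rx":0,"ry":0,"rz":0,"jaw":2.5},{"x":0,"y":0,"z":0,"rx":0,"ry":0,"rz":0,"jaw":2.5},{"x":0,"y":0,"z":0,"rx":0,"ry":0,"rz":0,"jaw":2.5},{"x":0,"y":0,"z":0,"rx":0,"ry":0,"rz":0,"jaw":2.5}], grip_force=35)

```text
clock: 15.7
tool_pos: [0.545, 0.1497, 0.1825]
eef_rot: [-0.151, 0.988, -0.001, 0.0]
contact_force: [1.9, -6.4, 3.2]
opening: 0.398
finger_force: 33.8
```

```bash
python3 st.py; python3 prof.py | sed -n 2p | cut -c150-300
python3 - <<'E'
from h import *
W=snap('wrist');S=snap('scene')
c=np.hstack([cv2.resize(S['img'][130:250,220:350],(390,360),interpolation=cv2.INTER_CUBIC),cv2.resize(W['img'][100:340,130:390],(390,360))])
cv2.imwrite('pics/z7.png',c[:,:,::-1])
E
```

```text
15.7 [0.545  0.1497 0.1825] yaw 107.41460509142398 axis est [0.5458 0.1472 0.1825] Ftool [ 0.1591 -6.7076 -3.1676] Mtool [ 1.4965  0.1826 -0.0175] open 0.035105283915798986 33.844945575110614
/-0 64:61/-0 66:61/-0 68:61/-0 70:61/-0 72:61/-0 74:59/-0 76:57/-1 78:51/-1 80:40/-2 82:30/-2 84:22/-3 86:22/-3 88:22/-4 90:23/-4 92:23/-4 94:23/-4 96:
```

View pics/z7.png

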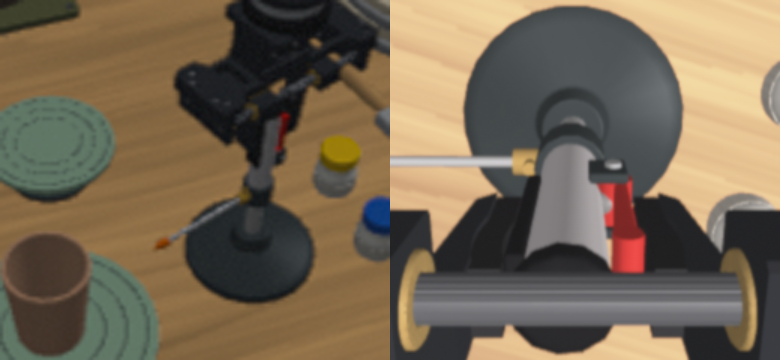

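The lever lies upright along the sleeve and the rim covers the tape. One firmer squeeze will confirm it's against its stop.

>>> send_rows(motion=[{"x":0,"y":0,"z":0,"rx":0,"ry":0,"rz":0,"jaw":2.5},{"x":0,"y":0,"z":0,"rx":0,"ry":0,"rz":0,"jaw":2.5},{"x":0,"y":0,"z":0,"rx":0,"ry":0,"rz":0,"jaw":2.5},{"x":0,"y":0,"z":0,"rx":0,"ry":0,"rz":0,"jaw":2.5},{"x":0,"y":0,"z":0,"rx":0,"ry":0,"rz":0,"jaw":2.5}], grip_force=45)

```text
clock: 17.5
tool_pos: [0.545, 0.1495, 0.1822]
eef_rot: [-0.151, 0.988, -0.001, 0.0]
contact_force: [1.7, -7.4, -0.1]
opening: 0.396
finger_force: 43.8
```

```bash
python3 st.py; python3 prof.py | sed -n 2p | cut -c190-300
```

```text
17.5 [0.545  0.1495 0.1822] yaw 107.41153905076062 axis est [0.5457 0.1472 0.1822] Ftool [ 0.5769 -7.5388  0.0896] Mtool [1.4936 0.0586 0.0081] open 0.034860464099517485 43.811763133853674Traceback (most recent call last):
  File "prof.py", line 14, in <module>
    s,uv,a=profile(n,du);print(n,uv[0],uv[-1])
           ~~~~~~~^^^^^^
  File "prof.py", line 7, in profile
    ss=[snapshot(n) for _ in range(N)];s=ss[0];im=np.mean([x['img'] for x in ss],0).astype(np.float32)
        ~~~~~~~~^^^
ValueError: 200 camera calls are used up
```

Opening has stopped changing (0.2 mm for 10 N more), so the lever is at its stop, and the sleeve is locked at the tape.

```bash
python3 -c "
from plant import *
print(finish_job())"
```

```text
the job is handed in; nothing more can be done
None
```

The job is handed in, still gripping at about 44 N: the pointer faces the wheel's middle to within about 1°, the rim measured within about 1 mm of the tape's top edge (last image check just before the final squeeze), and the lever is shut against its stop.

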